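# Mark a wooden board in the loaded press and put it on display

## Task

A plain wooden board lies ready under one of the two levers of the marking press: push that lever's black paddle fully down to its stop for a moment and let it spring back up; never push down the lever that has no board under it. Then take the board out by its projecting end and lay it, without dropping it, in the empty bay of the wooden display riser, flat on the floor of the bay and lengthwise beside the two finished boards, with one end overhanging the riser's front like theirs. Do not push the finished boards out of place or knock over the wooden egg that stands on the press.

Things in the scene. Friction and masses are not known exactly. Their poses are not given: they have to be found in the camera images.
- press: Twin marking press, fixed: grey base plate 210 x 270 x 15 mm, two stations at y = +65 (left) and -65 mm (right). Origin on the table under the press; x to its rear, z up; its front (-x) faces the robot. Per station: an anvil, rear cheeks (x 63 to 97, top z = 83 mm) and a lever hinged there at z = 68 mm, reaching forward over the anvil to x = -105 mm, with a brass die below it at x = -40 mm.
- anvil_left (a point): Middle of the top of the left steel anvil (110 mm long along x, 60 mm wide, top 40 mm above the table; press frame x = -55, y = +65 mm); axes as the press's. A board on it lies lengthwise along x and sticks out about 70 mm in front of the paddle. Beside the anvils it is open: sliding the board 60 mm sideways brings it out from under the lever.
- anvil_right (a point): Middle of the top of the right anvil (y = -65 mm), the same. One anvil holds the board, the other is empty.
- lever_left (a joint): Left lever (y = +65 mm in the press's frame), rad: 0 = up, 0.16 = down at its stop. The spring takes 5 N at the paddle to start and about 11 N at the stop, and lifts the lever again.
- lever_right (a joint): Right lever (y = -65 mm), the same.
- paddle_left (a point): Centre of the top face of the left lever's black paddle (45 mm long, 50 mm wide, 12 mm thick); moves with the lever: in the press's frame x = -82, z = 100 mm when up, x = -85, z = 74 mm at the stop.
- paddle_right (a point): Centre of the top face of the right lever's paddle, the same.
- board_new: The unmarked wooden board: 200 mm long (x), 45 mm wide (y), 10 mm thick, about 60 g, far (+x) end round, near end square. Origin: centre of its underside. It starts on one of the anvils, under the lever, origin near x = -75 mm in the press's frame, underside 40 mm above the table. Take it across its width by the projecting near end, about 65 mm from its middle.
- riser: Plywood display riser, fixed: 140 deep (x), 263 wide (y), floor 40 mm above the table. Origin: centre of its underside; x to its rear; open front (-x) faces the robot. Three bays parted by ribs 8 thick, 12 mm high; back stop 20 mm high, its face at x = +70 mm. Boards lie along x with their middle about 45 mm in front of the riser's middle, near ends overhanging the front by about 75 mm.
- bay_left (a point): Middle of the floor of the left bay (y = +85 mm in the riser's frame; 140 mm deep, 77 mm wide); axes as the riser's.
- bay_middle (a point): Middle of the floor of the middle bay (y = 0), the same.
- bay_right (a point): Middle of the floor of the right bay (y = -85 mm), the same.
- board_a: Finished wooden board, the same size and shape as board_new, with a ring mark on its top; lies in one of the riser's bays, like the other one. Origin and axes as board_new.
- board_b: Finished wooden board, the same size and shape as board_new, with a ring mark on its top; lies in one of the riser's bays, like the other one. Origin and axes as board_new.
- egg_cup: Bystander: turned dark wooden egg on a foot, 46 mm across, 78 mm tall, standing on the press's base plate between the rear cheeks. Origin: centre of its underside.
Mind the look-alikes: they are no part of the job. What is shaped like the board_new but orange is not meant.

How it is judged:
By the outcome, as a careful person would: the job done as asked, in the order asked, and still so for the second after the job is handed in, with the robot touching nothing.
It also fails if it takes over 50 s, if anything falls off the work surface, if the arm or the gripper's body presses on something with over 40 N, if the wrist force passes 120 N, or if a joint passes its speed limit or range.

## Robot

A 6-joint arm with a two-finger parallel gripper is mounted at the origin on the work surface. World frame = base frame: x ahead of the robot, y to its left, z up, the work surface at z = 0. Lengths are in mm, angles in rad, forces in N, time in s.
With the tool pointing down it reaches from about 375 to 925 mm from the base axis. Payload 5.7 kg.
Tool frame: the origin (TCP) lies between the finger pads; the fingertips stand 25 mm ahead of it and the grasp point (between the pads) lies 6 mm ahead of it; z points along the fingers, y is the line along which they close (so a half turn about z gives the same grasp; the last joint's range is limited). The gripper opens to 85 mm and grips with 20 to 120 N. Pads are 22 mm wide; open, the fingers measure 114 mm over their backs; the gripper's body (76 mm by 85 mm) begins 54 mm behind the grasp point. The pads swing forward as they close: fully open they stand 13 mm farther back than shut.
Start: joints at [-1.386, 0.359, 1.51, -0, 1.272, -0.115], TCP at [177.182, -573.21, 229.067] pointing down, gripper open.
Joint ranges: [-2.97, 2.97], [-1.01, 2.36], [0.21, 2.38], [-0.96, 4.11], [0.2, 2.71], [-2.98, 2.98]. Speed limits (rad/s): [2.39, 2.39, 3.14, 3.14, 3.14, 3.14].

## Interface

Orientations are given as a rotation vector (axis times angle).
In Python, from plant import bot gives the robot as it stands.
- The arm moves only by the shell command python3 -m crank 'ROWS'. ROWS is JSON, a list of rows, each a list of 3 entries, a list of its own where there are three numbers: the opening, from 0 (shut) to 1 (fully open), then the shift along the tool's x, y, z in cm, then the turn about the tool's z in rad. In form: [[claw, [x, y, z], roll], ...]. A call has 1 to 5 rows; each row shifts and turns the commanded pose from where the row before left it, along the tool's axes as they then stand; what a row does not reach is not made up. A row lasts 1/10 s, in which the tool goes at most 50 mm and 8.59 degrees, less where a joint would pass 70% of its speed; a pose out of reach is approached as far as the arm can. A call is refused whole if a number of a shift passes 5 or a number of a turn 0.15, either way. A call with a gripper value outside its range is refused whole. The fingers move at their own pace and stop on an object; the grip force is fixed at half the most. Time passes only in rows, so rows that do not move let the fingers close. It gives the time, the measured TCP pose, the force, the opening and the grip force at its end, in the units of the state.
- bot.get_obs(): the state, without advancing time (a new reading comes with each control period).
- bot.camera(name): name is "side" or "top"; returns a dict with "img" (384x512x3 uint8, red, green, blue), "fx", "fy", "cx", "cy" (pixels), "dist_coeffs" ([k1, k2, p1, p2, k3] as OpenCV has them; the pictures are not rectified), "rvec" (rotation vector, rad) and "tvec" (3), from world to camera coordinates, as OpenCV has them. Camera axes: x right, y down, z forward; pixel columns grow to the right and rows downward; lengths in mm; the calibration is good to about 2 mm. A picture is of the moment at which its call begins. There is no depth.
- bot.close_job(): hands the job in; it is judged then, once.
The state is a dict: "time": time; "joint_pos": joint angles; "joint_vel": joint speeds; "joint_torque": joint torques, N m; "eef_pos": TCP position; "orientation": TCP orientation; "contact_force": force on the tool from outside, world axes, zero at the start; "wrist_torque": the same for the moment, N m; "grip_width": opening from 0.0 (shut) to 1.0 (fully open); "grasp_force": force on a finger pad.
Only numpy, scipy, OpenCV 4.12 (cv2) and the standard library are available. Lean on these libraries where they do the work, as an engineer would, in place of code of your own. Each camera call takes 0.05 s, during which the arm holds its last target. There are 200 camera calls.

## Working session

There is one attempt and no reset: what is moved stays moved. The work goes in short steps, Python scripts to look and compute and a shell command to move; the robot and the scene stay as the last step left them, time stands still between calls to the robot, and variables do not carry over. Pictures are saved under pics/ and viewed, at most 10 in all, crops included, and the job is handed in when it is done.

```bash
ls; mkdir -p pics
cat > h.py <<'E'
import numpy as np, cv2
from plant import bot
def cam(n,f=None):
    c=bot.camera(n)
    if f: cv2.imwrite('pics/'+f,c['img'][:,:,::-1])
    return c
def ray(c,px,z):
    K=np.array([[c['fx'],0,c['cx']],[0,c['fy'],c['cy']],[0,0,1.]])
    u=cv2.undistortPoints(np.array(px,float).reshape(-1,1,2),K,np.array(c['dist_coeffs'],float)).reshape(-1,2)
    R=cv2.Rodrigues(np.array(c['rvec'],float))[0];t=np.array(c['tvec'],float).reshape(3)
    o=-R.T@t; d=np.c_[u,np.ones(len(u))]@R
    return o+d*((z-o[2])/d[:,2])[:,None]
E
python3 - <<'E'
from h import *
import pickle
for n in('top','side'):
    c=cam(n,n+'1.png'); pickle.dump(c,open(n+'.pkl','wb')); 
    R=cv2.Rodrigues(np.array(c['rvec'],float))[0]; print(n,-R.T@np.array(c['tvec']).reshape(3))
o=bot.get_obs();print(o)
E
```

```text
pics
top [ 481.47365922    1.46671249 1030.84540139]
side [167.03611201 562.80516024 863.64827941]
{'time': 0.1, 'joint_pos': array([-1.38610505e+00,  3.59459242e-01,  1.51137188e+00,  3.61256115e-05,
        1.27245358e+00, -1.15091920e-01]), 'joint_vel': array([ 4.09706539e-04, -2.48458327e-04, -2.31885741e-03, -4.67890258e-04,
        7.25548337e-04, -8.38290816e-05]), 'joint_torque': array([-1.27973446e-03, -5.28655636e+01, -2.79347706e+01, -2.20833817e-04,
        5.12304629e-03,  2.58926559e-05]), 'eef_pos': array([ 177.0819322 , -572.6181276 ,  228.30383965]), 'orientation': array([-3.10469607e+00, -4.68867783e-01,  3.82613060e-05]), 'contact_force': array([ 0.31935831,  0.124346  , -0.09143774]), 'wrist_torque': array([ 0.00149882, -0.01174592, -0.02194961]), 'grasp_force': 0.0, 'grip_width': 1.00163243804237}
```

View pics/top1.png

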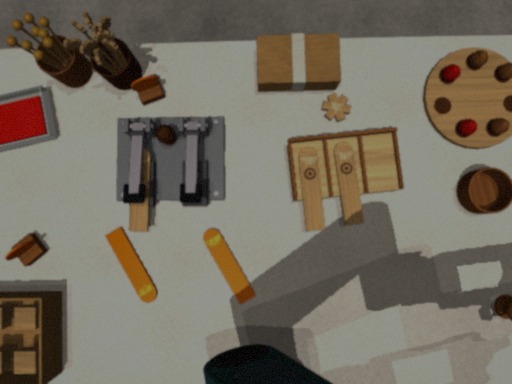

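View pics/side1.png

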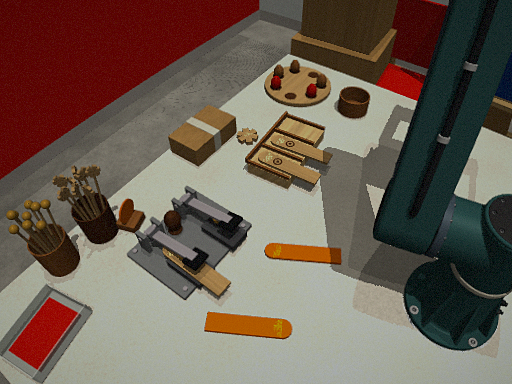

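Top view: the plain board lies under the press's left lever, near end about (139,225). Look-alikes are the orange boards at (132,265) and (229,265) and the finished, ringed boards at (312,185) and (348,182). I choose the plain one at (139,215). The empty bay is the right one (382,165). Next is a close crop of the choice.

Run:
```python
import cv2,numpy as np
a=cv2.imread('pics/top1.png')
l=cv2.resize(a[105:240,105:240],None,fx=2.9,fy=2.9,interpolation=cv2.INTER_CUBIC)
r=cv2.resize(a[115:240,280:410],None,fx=2.9,fy=2.9,interpolation=cv2.INTER_CUBIC)
r=cv2.copyMakeBorder(r,0,l.shape[0]-r.shape[0],0,0,0)
cv2.imwrite('pics/crop1.png',np.hstack([l,r]))
```

```text
(no output)
```

View pics/crop1.png

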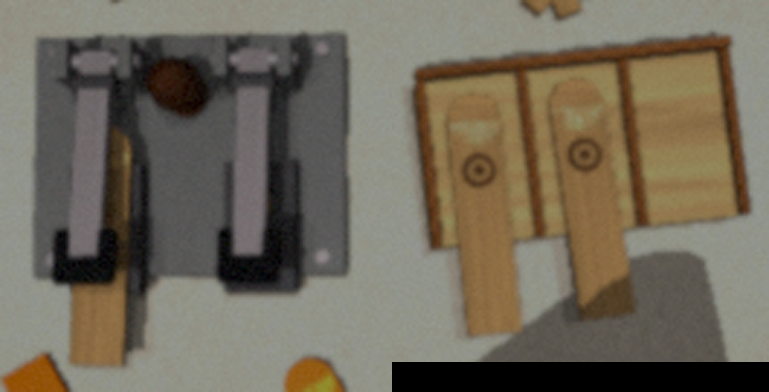

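The crop confirms it: the plain board is under the left paddle, with its near end at crop (70–125, 365). The right bay of the riser is empty at crop (690,140). Next I measure both.

Run:
```python
from h import *
import pickle
np.set_printoptions(suppress=True,precision=1)
c=pickle.load(open('top.pkl','rb'))
def L(p,z): return ray(c,np.array(p)/2.9+[105-.33,105-.33],z)
def Rr(p,z): return ray(c,(np.array(p)-[391,0])/2.9+[280-.33,115-.33],z)
print('plate RL RR FR FL',L([(35,38),(345,35),(347,274),(35,277)],15))
print('paddleL',L([(55,232),(117,232),(113,282),(55,282),(85,257)],100))
print('board near corners',L([(70,365),(125,365),(125,285),(72,285)],50))
print('riser front outer FL FR',Rr([(433,248),(746,212)],52), 'rear', Rr([(416,72),(728,40)],60))
print('ribs front: mid-right rib, right rib',Rr([(642,224),(742,212)],52),'back',Rr([(622,60),(728,50)],52))
print('boards near end',Rr([(468,335),(521,330),(582,318),(634,312)],50),'rings',Rr([(479,170),(585,154)],50))
```

```text
plate RL RR FR FL [[748.2 355.7  15. ]
 [742.8  86.   15. ]
 [536.1  88.3  15. ]
 [540.3 355.9  15. ]]
paddleL [[570.4 310.3 100. ]
 [569.1 261.2 100. ]
 [529.9 264.6 100. ]
 [531.  310.4 100. ]
 [550.1 286.6 100. ]]
board near corners [[465.1 314.9  50. ]
 [464.  269.3  50. ]
 [529.8 268.8  50. ]
 [530.9 312.9  50. ]]
riser front outer FL FR [[ 527.5  -80.7   52. ]
 [ 550.4 -338.4   52. ]] rear [[ 671.9  -70.6   60. ]
 [ 692.  -327.8   60. ]]
ribs front: mid-right rib, right rib [[ 542.8 -252.5   52. ]
 [ 550.5 -335.1   52. ]] back [[ 679.1 -241.9   52. ]
 [ 685.3 -330.1   52. ]]
boards near end [[ 455.8 -107.2   50. ]
 [ 458.7 -150.6   50. ]
 [ 467.2 -200.8   50. ]
 [ 471.  -243.5   50. ]] rings [[ 590.9 -120.7   50. ]
 [ 601.9 -208.5   50. ]]
```

```bash
python3 -m crank '[[0,[0,0,0],0.14],[0,[0,0,0],0.14],[0,[0,0,0],0.04],[0,[4,-3,0],0],[0,[4,-3,0],0]]'
```

```text
time: 0.6
eef_pos: [258.3, -514.7, 228.5]
orientation: [-3.141, 0.037, 0.0]
contact_force: [0.8, -0.0, 0.4]
grip_width: 0.142
grasp_force: 0.0
```

```bash
python3 -m crank '[[0,[2,-4.4,0],0],[0,[2,-4.4,0],0],[0,[2,-4.4,0],0],[0,[2,-4.4,0],0],[0,[2,-4.4,0],0]]' | head -3; python3 -m crank '[[0,[2,-4.4,0],0],[0,[2,-4.4,0],0],[0,[2,-4.4,0],0],[0,[2,-4.4,0],0],[0,[2,-4.4,0],0]]' | head -3; python3 -m crank '[[0,[1.5,-4.4,0],0],[0,[1.5,-4.4,0],0],[0,[1.5,-4.4,0],0],[0,[0,-4.4,0],0],[0,[0,-4.4,0],0]]'
```

```text
time: 1.1
eef_pos: [363.1, -294.9, 228.9]
orientation: [-3.141, 0.032, 0.0]
time: 1.6
eef_pos: [467.5, -77.0, 229.0]
orientation: [-3.141, 0.032, 0.0]
time: 2.1
eef_pos: [516.6, 142.0, 228.7]
orientation: [3.141, -0.031, -0.001]
contact_force: [1.8, -0.8, -0.1]
grip_width: 0.0
grasp_force: 0.0
```

```bash
python3 -m crank '[[0,[1.2,-4.6,0],0],[0,[1.3,-4.6,0],0],[0,[1.2,-4.6,0],0],[0,[0,-0.8,4],0],[0,[0,0,4],0]]'
python3 - <<'E'
from h import *
c=cam('side','s2.png');d=cam('top','t2.png')
a=c['img'][170:320,110:270];b=d['img'][100:250,80:240]
cv2.imwrite('pics/c2.png',cv2.resize(np.hstack([a,b]),None,fx=2.4,fy=2.4,interpolation=2)[:,:,::-1])
E
```

```text
time: 2.6
eef_pos: [557.9, 288.3, 149.0]
orientation: [-3.14, 0.027, -0.006]
contact_force: [-0.5, 0.1, -1.3]
grip_width: -0.003
grasp_force: 0.0
```

View pics/c2.png

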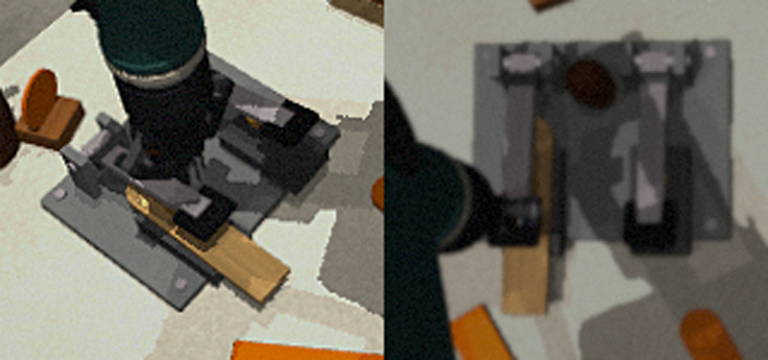

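```bash
python3 - <<'E'
from h import *
import pickle
for n,(ox,oy,dx) in (('side',(110,170,0)),('top',(80,100,384))):
    c=pickle.load(open(n+'.pkl','rb'))
    K=np.array([[c['fx'],0,c['cx']],[0,c['fy'],c['cy']],[0,0,1.]])
    p=cv2.projectPoints(np.array([[557.9,288.3,124],[557.9,288.3,200],[560,287,100.]]),np.array(c['rvec'],float),np.array(c['tvec'],float),K,np.array(c['dist_coeffs'],float))[0].reshape(-1,2)
    print(n,((p-[ox,oy])*2.4+[dx,0]).round())
E
python3 - <<'E'
import cv2
a=cv2.imread('pics/s2.png')[200:290,150:230]
cv2.imwrite('pics/c3.png',cv2.resize(a,None,fx=6,fy=6,interpolation=2)*1.0*1.6)
E
```

```text
side [[194. 192.]
 [181. 146.]
 [196. 203.]]
top [[504. 214.]
 [476. 207.]
 [513. 213.]][ WARN:0@0.019] global loadsave.cpp:1063 imwrite_ Unsupported depth image for selected encoder is fallbacked to CV_8U.
```

View pics/c3.png

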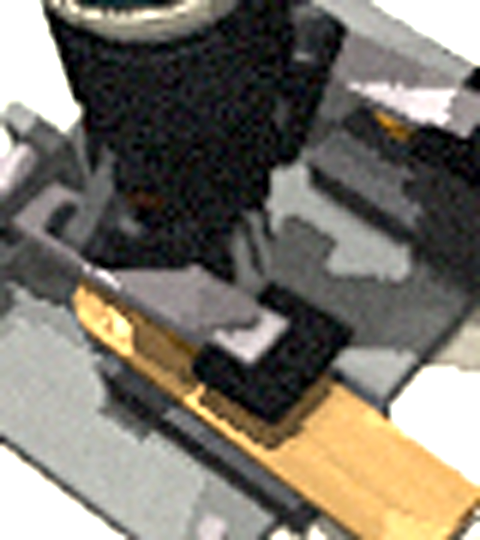

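Run:
```python
from h import *
import pickle
np.set_printoptions(suppress=True,precision=1)
c=pickle.load(open('side.pkl','rb'))
f=lambda p,z:print(ray(c,np.array(p,float)/6+[150-.4,200-.4],z))
f([(270,285),(352,325),(275,335),(270,400),(195,355)],100)
f([(480,490),(425,540)],50)
# image side1 diff: gripper silhouette lowest pixels
a=cv2.imread('pics/side1.png').astype(int);b=cv2.imread('pics/s2.png').astype(int)
m=(np.abs(a-b).sum(2)>60).astype(np.uint8)
w=np.hstack([a[200:290,150:230],b[200:290,150:230]]).clip(0,90)*2.8
cv2.imwrite('pics/c4.png',cv2.resize(w.astype(np.uint8),None,fx=5,fy=5,interpolation=0))
```

```text
[[567.9 268.3 100. ]
 [529.9 263.6 100. ]
 [551.4 284.2 100. ]
 [534.3 306.8 100. ]
 [570.8 308.8 100. ]]
[[464.6 272.6  50. ]
 [469.  301.7  50. ]]
```

View pics/c4.png

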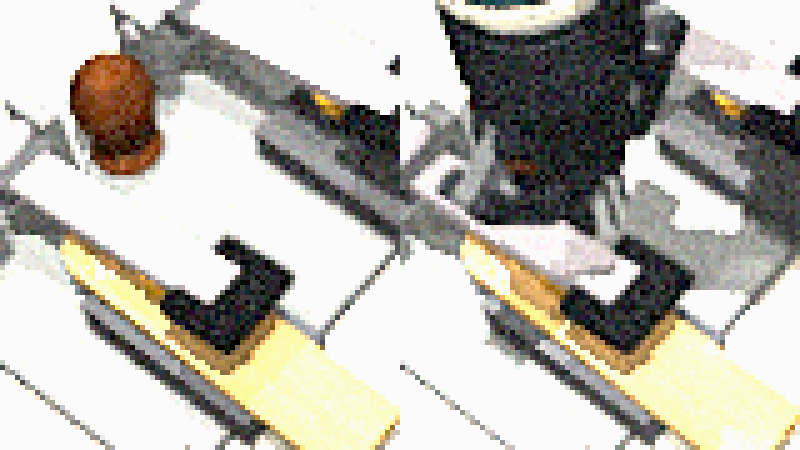

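Side crop: the light-grey finger tip ends around (600,265), just above the left paddle (c4 paddle centre about (630,300)). Both views put the paddle centre at about (551,286), so I shift 6 mm toward the robot and press, watching the force.

```bash
python3 -m crank '[[0,[-0.6,0,1.0],0],[0,[0,0,0.8],0],[0,[0,0,0.4],0],[0,[0,0,0.3],0],[0,[0,0,0],0]]'; python3 -m crank '[[0,[0,0,0.5],0],[0,[0,0,0.5],0],[0,[0,0,0.4],0],[0,[0,0,0.3],0],[0,[0,0,0],0]]'
```

```text
time: 3.2
eef_pos: [551.0, 285.3, 124.7]
orientation: [-3.141, 0.032, -0.001]
contact_force: [0.7, -0.2, -0.9]
grip_width: 0.002
grasp_force: 0.0
time: 3.7
eef_pos: [550.2, 285.3, 106.4]
orientation: [3.141, -0.032, -0.002]
contact_force: [0.1, -0.2, 0.6]
grip_width: -0.003
grasp_force: 0.0
```

```bash
python3 -m crank '[[0,[0,0,0.3],0],[0,[0,0,0.2],0],[0,[0,0,0],0]]';  python3 - <<'E'
from h import *
c=cam('side','s5.png');d=cam('top','t5.png')
w=np.hstack([c['img'][200:290,150:230],d['img'][140:230,100:180]])[:,:,::-1].astype(int).clip(0,110)*2.3
cv2.imwrite('pics/c5.png',cv2.resize(w.astype(np.uint8),None,fx=5,fy=5,interpolation=0))
E
```

```text
time: 4.0
eef_pos: [550.4, 285.4, 101.8]
orientation: [3.141, -0.032, -0.001]
contact_force: [-0.2, 0.3, 0.5]
grip_width: -0.001
grasp_force: 0.0
```

View pics/c5.png

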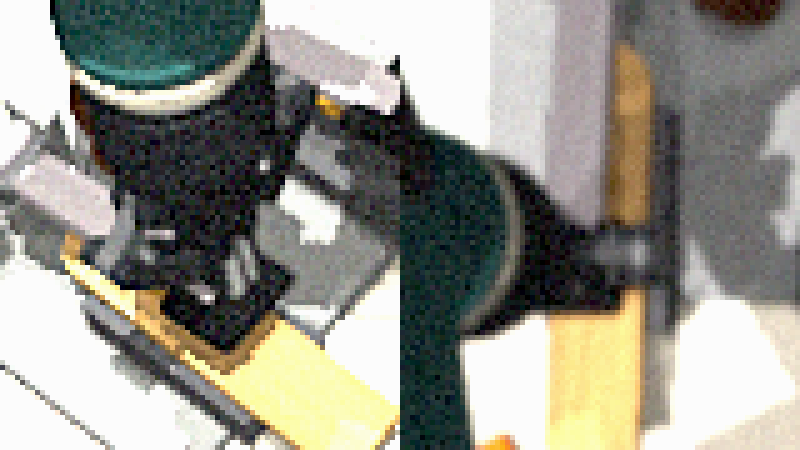

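Run:
```python
from h import *
import pickle
P=np.array([[550,285,77],[550,285,96],[550,285,150],[530,310,100],[530,264,100],[571,310,100],[571,264,100],[527,310,74],[527,264,74]],float)
for n,(ox,oy,dx) in (('side',(150,200,0)),('top',(100,140,400))):
    c=pickle.load(open(n+'.pkl','rb'))
    K=np.array([[c['fx'],0,c['cx']],[0,c['fy'],c['cy']],[0,0,1.]])
    p=cv2.projectPoints(P,np.array(c['rvec'],float),np.array(c['tvec'],float),K,np.array(c['dist_coeffs'],float))[0].reshape(-1,2)
    print(n,((p-[ox,oy]+.4)*5+[dx,0]).round().tolist())
print(bot.get_obs()['grip_width'],bot.get_obs()['contact_force'],bot.get_obs()['wrist_torque'],bot.get_obs()['joint_pos'])
```

```text
side [[237.0, 307.0], [232.0, 286.0], [215.0, 224.0], [227.0, 343.0], [293.0, 271.0], [160.0, 297.0], [226.0, 228.0], [240.0, 374.0], [304.0, 303.0]]
top [[590.0, 272.0], [578.0, 269.0], [540.0, 261.0], [521.0, 314.0], [622.0, 311.0], [521.0, 224.0], [621.0, 221.0], [539.0, 323.0], [637.0, 320.0]]
0.000813649793282793 [-0.23095815 -0.10784273 -0.26864582] [-0.01602854  0.01710774 -0.0184097 ] [3.66888811e-01 5.19011007e-01 1.59484579e+00 1.68718967e-04
 1.02780704e+00 1.95782079e+00]
```

Fingers are over the paddle, side c5 (235,290), and the paddle does not look visibly displaced. I continue down in small steps on force feedback.

```bash
for i in 1; do python3 -m crank '[[0,[0,0,0.3],0],[0,[0,0,0],0]]'|sed -n 2,4p; python3 -m crank '[[0,[0,0,0.3],0],[0,[0,0,0],0]]'|sed -n 2,4p; done
```

```text
eef_pos: [551.0, 285.6, 99.2]
orientation: [-3.141, 0.032, -0.001]
contact_force: [-0.3, 0.9, 2.9]
eef_pos: [550.5, 285.6, 96.1]
orientation: [-3.141, 0.032, 0.0]
contact_force: [-0.8, 0.4, 4.0]
```

```bash
python3 -m crank '[[0,[0,0,0.3],0],[0,[0,0,0.3],0],[0,[0,0,0],0]]'|sed -n 2,4p; python3 -m crank '[[0,[0,0,0.3],0],[0,[0,0,0.3],0],[0,[0,0,0],0]]'|sed -n 2,4p
python3 - <<'E'
from h import *
c=cam('side','s6.png');d=cam('top','t6.png')
w=np.hstack([c['img'][200:290,150:230],d['img'][140:230,100:180]])[:,:,::-1].astype(int).clip(0,110)*2.3
cv2.imwrite('pics/c6.png',cv2.resize(w.astype(np.uint8),None,fx=5,fy=5,interpolation=0))
E
```

```text
eef_pos: [549.9, 285.6, 89.7]
orientation: [-3.141, 0.032, 0.002]
contact_force: [-2.7, 1.5, 5.9]
eef_pos: [549.7, 285.5, 83.8]
orientation: [-3.141, 0.032, 0.003]
contact_force: [-3.5, 0.7, 5.6]
```

View pics/c6.png

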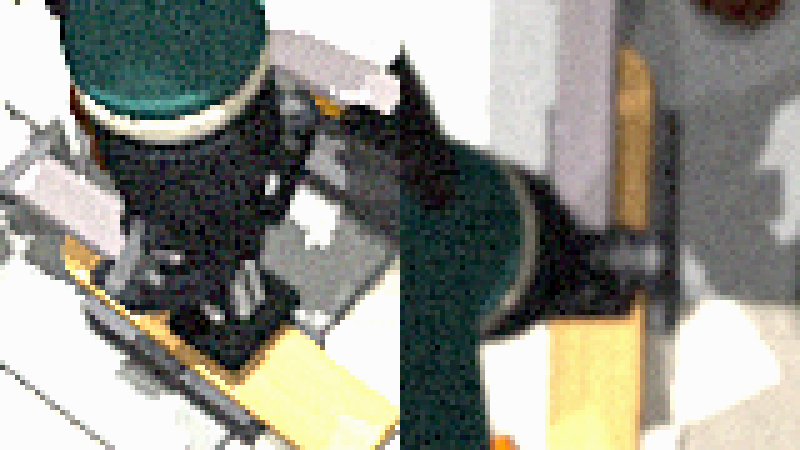

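The paddle is clearly descending (side c6 front corner now about (237,368)). I continue to the stop.

```bash
python3 -m crank '[[0,[0,0,0.3],0],[0,[0,0,0.3],0],[0,[0,0,0],0]]'|sed -n 2,4p; python3 -m crank '[[0,[0,0,0.2],0],[0,[0,0,0.2],0],[0,[0,0,0],0]]'|sed -n 2,4p
```

```text
eef_pos: [549.5, 285.5, 77.9]
orientation: [-3.141, 0.032, 0.003]
contact_force: [-4.5, 0.8, 8.2]
eef_pos: [549.4, 285.5, 74.1]
orientation: [3.141, -0.032, -0.003]
contact_force: [-5.3, 1.0, 9.0]
```

```bash
python3 -m crank '[[0,[0,0,0.2],0],[0,[0,0,0],0]]'|sed -n 2,4p; python3 -m crank '[[0,[0,0,0.2],0],[0,[0,0,0],0]]'|sed -n 2,4p
```

```text
eef_pos: [549.3, 285.5, 72.2]
orientation: [3.141, -0.032, -0.003]
contact_force: [-5.6, 0.7, 9.6]
eef_pos: [549.4, 285.5, 71.5]
orientation: [-3.141, 0.032, 0.003]
contact_force: [-8.5, -0.5, 18.6]
```

```bash
python3 -m crank '[[0,[0,0,0.1],0],[0,[0,0,0],0],[0,[0,0,0],0]]'|sed -n 2,4p; python3 -m crank '[[0,[0,0,-1],0],[0,[0,0,-1.5],0],[0,[0,0,-2],0],[0,[0,0,-3],0],[0,[0,0,-3],0]]'
python3 - <<'E'
from h import *
c=cam('side','s7.png');d=cam('top','t7.png')
w=np.hstack([c['img'][170:310,130:250],d['img'][110:250,80:200]])[:,:,::-1].astype(int).clip(0,110)*2.3
cv2.imwrite('pics/c7.png',cv2.resize(w.astype(np.uint8),None,fx=3.3,fy=3.3,interpolation=0))
E
```

```text
eef_pos: [549.3, 285.6, 71.3]
orientation: [-3.141, 0.031, 0.002]
contact_force: [-10.7, 0.1, 24.1]
time: 7.0
eef_pos: [550.4, 284.9, 174.2]
orientation: [3.141, -0.032, -0.001]
contact_force: [0.6, 0.9, -0.5]
grip_width: -0.004
grasp_force: 0.0
```

View pics/c7.png

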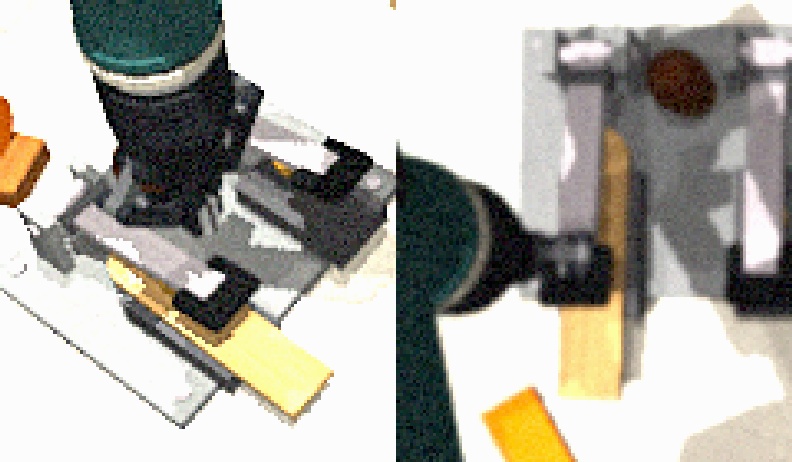

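The left lever went to its stop (force jump, 24 N) and sprang back: its paddle is at side c7 (215,290), the board end at (300,400), and the right lever was untouched. Contact came at TCP height, so the shut tips lie about level with the TCP. I'll check the tip height on the way down while straddling the board.

```bash
python3 -m crank '[[1,[-3.1,-0.3,0],0],[1,[-3.1,-0.2,0],0],[1,[0,0,0],0],[1,[0,0,4],0],[1,[0,0,4],0]]'; python3 -m crank '[[1,[0,0,1.5],0],[1,[0,0,1.5],0],[1,[0,0,0],0]]'
python3 - <<'E'
from h import *
d=cam('top','t8.png');c=cam('side','s8.png')
w=np.hstack([c['img'][200:320,150:270],d['img'][150:270,90:210]])[:,:,::-1].astype(int).clip(0,110)*2.3
cv2.imwrite('pics/c8.png',cv2.resize(w.astype(np.uint8),None,fx=3.3,fy=3.3,interpolation=0))
E
```

```text
time: 7.6
eef_pos: [490.6, 292.2, 94.0]
orientation: [-3.14, 0.031, -0.007]
contact_force: [0.2, 0.6, -1.0]
grip_width: 0.846
grasp_force: 0.0
time: 7.9
eef_pos: [487.5, 290.6, 61.3]
orientation: [3.139, -0.032, -0.006]
contact_force: [-0.4, -0.5, 0.1]
grip_width: 0.998
grasp_force: 0.0
```

```bash
python3 -m crank '[[1,[0,0,1],0],[1,[0,0,0.7],0],[1,[0,0,0],0]]'|sed -n 2,4p; python3 -m crank '[[1,[0,0,0.6],0],[1,[0,0,0],0]]'|sed -n 2,4p;  python3 -m crank '[[1,[0,0,0.5],0],[1,[0,0,0],0]]'|sed -n 2,4p
```

```text
eef_pos: [488.2, 291.4, 46.4]
orientation: [3.141, -0.032, -0.002]
contact_force: [-0.2, -0.1, 0.4]
eef_pos: [488.4, 291.6, 40.6]
orientation: [3.141, -0.032, -0.001]
contact_force: [-1.2, -0.6, -0.3]
eef_pos: [488.4, 291.6, 35.7]
orientation: [3.141, -0.032, -0.001]
contact_force: [-0.7, -0.8, -0.1]
```

```bash
python3 -m crank '[[1,[0,0,0.4],0],[1,[0,0,0],0]]'|sed -n 2,4p;  python3 -m crank '[[1,[0,0,0.4],0],[1,[0,0,0],0]]'|sed -n 2,4p
python3 - <<'E'
from h import *
d=cam('top','t9.png');c=cam('side','s9.png')
w=np.hstack([c['img'][200:320,150:270],d['img'][150:270,90:210]])[:,:,::-1].astype(int).clip(0,110)*2.3
cv2.imwrite('pics/c9.png',cv2.resize(w.astype(np.uint8),None,fx=3.3,fy=3.3,interpolation=0))
E
```

```text
eef_pos: [488.4, 291.6, 31.7]
orientation: [3.141, -0.032, -0.001]
contact_force: [0.4, -0.7, 0.0]
eef_pos: [488.4, 291.6, 27.7]
orientation: [3.141, -0.032, -0.001]
contact_force: [-0.6, 0.1, -1.6]
```

View pics/c9.png

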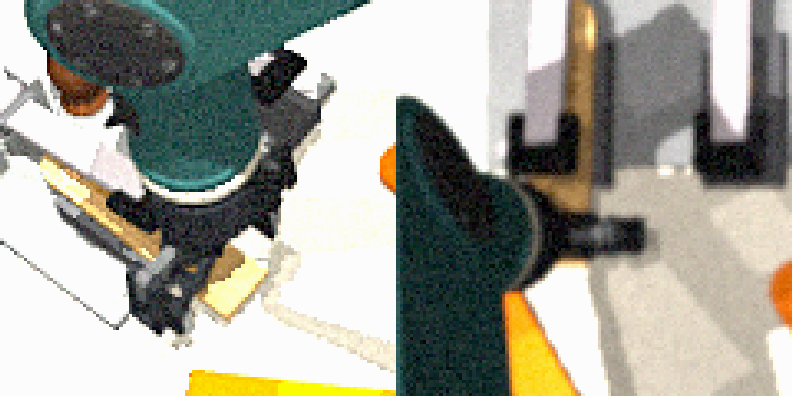

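Last picture: the open fingers straddle the board end. The left fingertip is at about side c9 (180,343); I compute its height by casting that ray onto the finger's plane y ≈ 340.

Run:
```python
from h import *
import pickle
c=pickle.load(open('side.pkl','rb'))
K=np.array([[c['fx'],0,c['cx']],[0,c['fy'],c['cy']],[0,0,1.]])
for y in (334,345):
  P=np.array([[488,y,z] for z in (0,15,30,45)],float)
  p=cv2.projectPoints(P,np.array(c['rvec'],float),np.array(c['tvec'],float),K,np.array(c['dist_coeffs'],float))[0].reshape(-1,2)
  print(y,((p-[150,200])*3.3).round().tolist())
```

```text
334 [[190.0, 345.0], [188.0, 337.0], [185.0, 328.0], [183.0, 319.0]]
345 [[181.0, 357.0], [178.0, 349.0], [175.0, 340.0], [173.0, 331.0]]
```

```bash
python3 -m crank '[[1,[0,0,-0.5],0],[1,[0,0,-0.5],0],[0.65,[0,0,0],0],[0.6,[0,0,0],0],[0.6,[0,0,0],0]]'; python3 -m crank '[[0.4,[0,0,0],0],[0.3,[0,0,0],0],[0.3,[0,0,0],0],[0.3,[0,0,0],0]]'
```

```text
time: 9.7
eef_pos: [488.7, 291.7, 38.2]
orientation: [-3.141, 0.032, -0.0]
contact_force: [-0.6, 0.3, -0.8]
grip_width: 0.601
grasp_force: 0.0
time: 10.1
eef_pos: [488.6, 291.7, 38.2]
orientation: [-3.141, 0.032, 0.0]
contact_force: [-1.1, -0.2, 4.0]
grip_width: 0.508
grasp_force: 62.0
```

Gripped (width 0.508, 62 N). Lift a little and slide out to the left.

```bash
python3 -m crank '[[0.3,[0,0,-0.2],0],[0.3,[0,0,-0.2],0],[0.3,[0,-0.5,0],0],[0.3,[0,-1,0],0],[0.3,[0,-1.5,0],0]]'|sed -n 2,6p; python3 -m crank '[[0.3,[0,-2,0],0],[0.3,[0,-2,0],0],[0.3,[0,-0.5,0],0],[0.3,[0,0,0],0]]'
python3 - <<'E'
from h import *
d=cam('top','t10.png')
hsv=cv2.cvtColor(d['img'],cv2.COLOR_RGB2HSV)
print(d['img'][170:240:10,120:150:6].tolist()[:0]); 
m=cv2.inRange(hsv,(10,70,90),(25,200,255))[110:245,100:180]
for r in range(0,135,8): print(r+110,''.join('#' if v else '.' for v in m[r,::2]))
E
```

```text
eef_pos: [489.2, 322.3, 42.0]
orientation: [3.141, -0.033, -0.001]
contact_force: [-0.1, -0.5, -0.1]
grip_width: 0.504
grasp_force: 61.5
time: 11.0
eef_pos: [490.1, 368.3, 42.1]
orientation: [-3.141, 0.028, -0.001]
contact_force: [0.1, -0.6, -1.1]
grip_width: 0.504
grasp_force: 61.6
[]
110 ........................................
118 ........................................
126 ........................................
134 ........................................
142 ........................................
150 ..######................................
158 #########...............................
166 #######.................................
174 ........................................
182 ........................................
190 ........................................
198 ........................................
206 ........................................
214 ........................................
222 ........................................
230 .#######................................
238 ...#....................................
```

```bash
python3 -m crank '[[0.3,[0,0,-1],0],[0.3,[0,0,-2.5],0],[0.3,[0,0,-3],0],[0.3,[0,0,-2.5],-0.05],[0.3,[0,0,-1],-0.05]]'; python3 -m crank '[[0.3,[0,1,0],0],[0.3,[0,2.5,0],0],[0.3,[-0.3,4,0],0],[0.3,[-0.3,4,0],0],[0.3,[-0.3,4,0],0]]'
```

```text
time: 11.55
eef_pos: [491.7, 366.6, 145.8]
orientation: [-3.137, -0.127, -0.006]
contact_force: [0.8, 0.0, -0.2]
grip_width: 0.502
grasp_force: 61.6
time: 12.05
eef_pos: [492.3, 208.8, 141.4]
orientation: [3.138, 0.123, -0.003]
contact_force: [0.1, -0.2, -0.9]
grip_width: 0.504
grasp_force: 61.5
```

```bash
python3 -m crank '[[0.3,[-0.3,4.4,0],0],[0.3,[-0.3,4.4,0],0],[0.3,[-0.3,4.4,0],0],[0.3,[-0.3,4.4,0],0],[0.3,[-0.3,4.4,0],0]]'|sed -n 2,3p; python3 -m crank '[[0.3,[-0.3,4.4,0],0],[0.3,[-0.3,4.4,0],0],[0.3,[-0.3,4.4,0],0],[0.3,[-0.3,4.4,0],0],[0.3,[-0.3,4.4,0],0]]'|sed -n 2,3p; python3 -m crank '[[0.3,[-0.3,4,0],0],[0.3,[-0.3,2,0],0],[0.3,[0,0.5,0],0],[0.3,[0,0,0],0]]'
```

```text
eef_pos: [494.4, -11.6, 141.6]
orientation: [-3.139, -0.122, 0.003]
eef_pos: [496.7, -231.6, 141.4]
orientation: [-3.138, -0.121, 0.003]
time: 13.45
eef_pos: [496.6, -295.3, 141.4]
orientation: [-3.138, -0.121, 0.002]
contact_force: [-0.2, -0.2, -0.0]
grip_width: 0.505
grasp_force: 61.5
```

```bash
python3 -m crank '[[0.3,[0,0.3,1.5],0],[0.3,[0,0,3],0],[0.3,[0,0,2],0],[0.3,[0,0,1],0],[0.3,[0,0,0.5],0]]'
python3 - <<'E'
from h import *
import pickle
d=cam('top','t11.png'); c0=pickle.load(open('top.pkl','rb'))
# edge profile across y at several x through board/bay at z~70
K=np.array([[d['fx'],0,d['cx']],[0,d['fy'],d['cy']],[0,0,1.]])
for x in (580,610,640,670):
  ys=np.arange(-245,-345,-3.)
  P=np.c_[np.full(len(ys),x),ys,np.full(len(ys),60.)]
  p=cv2.projectPoints(P,np.array(d['rvec'],float),np.array(d['tvec'],float),K,np.array(d['dist_coeffs'],float))[0].reshape(-1,2).round().astype(int)
  print(x,[int(d['img'][v,u].sum()) for u,v in p])
  print('  was',[int(c0['img'][v,u].sum()) for u,v in p])
E
```

```text
time: 13.95
eef_pos: [497.4, -296.2, 61.1]
orientation: [-3.137, -0.126, 0.003]
contact_force: [-0.4, -0.7, -0.3]
grip_width: 0.502
grasp_force: 61.6
580 [123, 136, 171, 206, 214, 194, 202, 181, 165, 242, 291, 329, 344, 349, 354, 307, 209, 195, 204, 203, 205, 200, 192, 216, 227, 203, 183, 138, 92, 91, 117, 195, 258, 259]
  was [178, 204, 252, 322, 360, 366, 363, 362, 360, 350, 347, 354, 349, 360, 361, 356, 353, 361, 353, 358, 356, 357, 360, 359, 354, 351, 320, 234, 166, 177, 217, 329, 428, 427]
610 [205, 258, 329, 353, 234, 176, 150, 167, 175, 191, 197, 209, 205, 206, 192, 197, 201, 196, 199, 198, 204, 194, 198, 226, 225, 216, 118, 82, 111, 138, 276, 268, 270, 269]
  was [194, 219, 290, 326, 332, 334, 334, 324, 337, 330, 332, 336, 326, 338, 332, 345, 333, 337, 336, 335, 337, 347, 340, 351, 351, 320, 167, 130, 169, 208, 400, 424, 433, 433]
640 [247, 307, 347, 332, 305, 261, 185, 272, 343, 347, 342, 348, 341, 360, 343, 286, 243, 209, 206, 208, 205, 196, 216, 228, 222, 121, 100, 109, 127, 266, 303, 294, 307, 301]
  was [210, 267, 327, 318, 328, 334, 326, 329, 342, 335, 329, 336, 327, 336, 338, 342, 341, 337, 342, 347, 338, 345, 338, 336, 334, 169, 104, 157, 197, 388, 429, 430, 436, 434]
670 [343, 398, 401, 399, 394, 399, 396, 370, 271, 264, 291, 324, 353, 362, 362, 362, 364, 372, 370, 365, 358, 309, 268, 219, 171, 115, 128, 236, 375, 455, 492, 495, 493, 489]
  was [307, 340, 351, 357, 358, 361, 350, 358, 355, 356, 359, 345, 357, 356, 362, 361, 361, 352, 355, 353, 354, 360, 350, 326, 240, 151, 157, 223, 332, 408, 434, 433, 436, 423]
```

Board edges at x = 640 are at y ≈ -264 and -312, centred on the bay. Lower to the floor.

```bash
python3 -m crank '[[0.3,[0,0,0.8],0],[0.3,[0,0,0.6],0],[0.3,[0,0,0.4],0],[0.3,[0,0,0.2],0],[0.3,[0,0,0],0]]'|sed -n 2,5p;python3 -m crank '[[0.3,[0,0,0.15],0],[0.3,[0,0,0],0]]'|sed -n 2,5p
```

```text
eef_pos: [498.1, -297.8, 41.9]
orientation: [-3.139, -0.125, 0.0]
contact_force: [-0.5, -0.0, -0.1]
grip_width: 0.507
eef_pos: [498.3, -297.9, 40.6]
orientation: [3.139, 0.125, 0.0]
contact_force: [0.2, -0.5, 0.7]
grip_width: 0.503
```

```bash
python3 -m crank '[[0.3,[0,0,0.1],0],[0.3,[0,0,0],0]]'|sed -n 2,4p;python3 -m crank '[[0.3,[0,0,0.1],0],[0.3,[0,0,0],0]]'|sed -n 2,4p;python3 -m crank '[[0.3,[0,0,0.1],0],[0.3,[0,0,0],0]]'|sed -n 2,4p
```

```text
eef_pos: [498.2, -297.8, 39.6]
orientation: [-3.139, -0.125, -0.0]
contact_force: [0.2, -0.6, -0.6]
eef_pos: [498.3, -297.9, 38.6]
orientation: [3.139, 0.125, 0.0]
contact_force: [-0.5, 0.4, 0.6]
eef_pos: [498.3, -297.9, 37.8]
orientation: [3.139, 0.125, 0.0]
contact_force: [-1.0, -0.1, 3.8]
```

Contact felt at 37.8 mm, as expected. Release narrowly and withdraw upward.

```bash
python3 -m crank '[[0.55,[0,0,0],0],[0.6,[0,0,0],0],[0.68,[0,0,0],0],[0.68,[0,0,0],0],[0.68,[0,0,0],0]]'; python3 -m crank '[[0.68,[0,0,-0.5],0],[0.68,[0,0,-1.5],0],[0.68,[0,0,-3],0],[0.68,[0,0,-5],0],[0.68,[0,0,-5],0]]'; python3 -m crank '[[0.68,[-2,4,-1],0],[0.68,[-2,4,-1],0],[0.68,[-2,4,-1],0],[0.68,[-2,4,-1],0],[0.68,[0,4,0],0]]'
python3 - <<'E'
from h import *
np.set_printoptions(suppress=True,precision=1)
d=cam('top','t12.png');s=cam('side','s12.png')
c0=cv2.imread('pics/top1.png')[:,:,::-1]
K=np.array([[d['fx'],0,d['cx']],[0,d['fy'],d['cy']],[0,0,1.]])
def prof(pts):
  p=cv2.projectPoints(np.array(pts,float),np.array(d['rvec'],float),np.array(d['tvec'],float),K,np.array(d['dist_coeffs'],float))[0].reshape(-1,2).round().astype(int)
  return [int(d['img'][v,u].sum()) for u,v in p],[int(c0[v,u].astype(int).sum()) for u,v in p]
for x in (490,520,600,640):
  print(x,*prof([[x,y,50] for y in np.arange(-245,-345,-3.)]),sep='\n  ')
print('len',prof([[x,-297+.08*(x-498),50] for x in np.arange(440,700,4.)])[0])
f=lambda n:cv2.cvtColor(cv2.imread('pics/'+n)[130:235,290:365],cv2.COLOR_BGR2GRAY).astype(np.float32)
print('finished boards shift',cv2.phaseCorrelate(f('top1.png'),f('t12.png')))
a=cv2.imread('pics/top1.png')[115:145,150:185].astype(int);b=cv2.imread('pics/t12.png')[115:145,150:185].astype(int)
m=lambda a:np.argwhere((a[...,2]-a[...,0]>12)&(a.sum(2)<220)).mean(0)
print('egg',m(a),m(b))
E
```

```text
time: 15.8
eef_pos: [498.2, -297.8, 37.5]
orientation: [-3.139, -0.125, 0.0]
contact_force: [-0.6, -1.1, -0.2]
grip_width: 0.68
grasp_force: 0.0
time: 16.3
eef_pos: [497.5, -297.2, 188.8]
orientation: [-3.138, -0.125, 0.002]
contact_force: [1.0, -0.9, 0.1]
grip_width: 0.68
grasp_force: 0.0
time: 16.8
eef_pos: [432.4, -505.9, 229.9]
orientation: [3.137, 0.123, 0.001]
contact_force: [1.4, 0.3, -0.3]
grip_width: 0.683
grasp_force: 0.0
490
  [266, 266, 268, 226, 202, 197, 199, 198, 170, 151, 131, 167, 171, 196, 184, 170, 159, 174, 174, 158, 159, 169, 166, 182, 186, 217, 257, 265, 260, 262, 265, 261, 258, 261]
  [258, 254, 256, 253, 256, 251, 264, 253, 257, 262, 258, 243, 256, 245, 267, 258, 262, 266, 253, 263, 293, 375, 435, 429, 429, 426, 434, 433, 436, 433, 430, 434, 422, 431]
520
  [263, 267, 258, 242, 200, 224, 238, 233, 190, 240, 280, 296, 304, 321, 317, 309, 304, 315, 313, 318, 312, 336, 321, 317, 327, 317, 295, 282, 288, 265, 268, 269, 275, 267]
  [419, 391, 374, 374, 408, 374, 369, 364, 365, 367, 359, 362, 366, 356, 361, 377, 392, 424, 429, 423, 426, 436, 427, 423, 432, 432, 428,
[... 479 characters left out ...]
90, 375, 354, 317, 317, 347, 346, 345, 347, 199, 118, 159, 189, 382, 435, 436, 433]
  [182, 195, 285, 310, 318, 328, 326, 326, 329, 342, 335, 329, 336, 327, 331, 339, 342, 342, 345, 344, 343, 338, 352, 346, 337, 335, 194, 117, 165, 179, 381, 426, 435, 432]
len [227, 219, 230, 218, 219, 225, 220, 223, 177, 167, 158, 150, 174, 182, 214, 313, 317, 315, 324, 318, 320, 317, 323, 310, 312, 310, 307, 311, 319, 304, 305, 301, 299, 306, 305, 304, 295, 305, 309, 293, 304, 304, 299, 296, 299, 304, 297, 308, 325, 329, 340, 336, 317, 304, 302, 296, 328, 336, 324, 344, 319, 152, 182, 187, 282]
finished boards shift ((0.5363000117703365, 0.07054224416619093), 0.6597594819245515)
egg [19.5 15.1] [19.3 15.2]
```

```bash
python3 -m crank '[[0.68,[0,0,0],0],[0.68,[0,0,0],0]]'|head -1; python3 -c "
from plant import bot
print(bot.close_job())"
```

```text
time: 17.1
the job is handed in; nothing more can be done
None
```

I handed the job in at 17.1 s. The left lever was pushed to its stop and sprang back, and the board now lies in the riser's right bay with its near end overhanging the front. The camera measurements show the finished boards and the egg where they were.

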